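Seat the winnower's divider and hold the fan at speed three

TASK

Get the seed winnower ready to blow its trough clear: take the green divider panel out of the rack and slide it down, without dropping it, into the pair of grooves in the trough until it stands fully home on the trough floor, and let go of it. Then turn the winnower's hold-to-run speed dial clockwise by its red knob, past the first and second clicks to the third (three red dots), and keep the fingers holding it there against its return spring: the job finishes with the dial still held at the third click, not let go. Leave the metal screen in the rack and everything else on the bench where it is.

Things in the scene. Friction and masses are not known exactly. Their poses are not given: they have to be found in the camera images.
- winnower: bench seed winnower, fixed, 475 mm long (y) x 190 mm (x); origin under it on the bench, x away from the robot, y towards its fan. At y 50 to 250 mm the green fan cabinet, top at z 190 mm; on it the speed dial (front left) and a steel hopper (x 10 to 85, y 50 to 120, up to z 232). At y -220 to 50 the open catch trough, walls to z 105. May be turned some 10 degrees
- groove_seat (a point): point on the trough floor (18 mm above the bench) at the middle of the divider's place. Upright aluminium guide strips on both long walls form a groove 11 mm wide (winnower y), 10 mm deep; 153.5 mm from groove bottom to groove bottom (winnower x). The divider stands in both grooves, its x along the winnower's x, with about 1.5 mm play each way
- groove_mouth (a point): point 99 mm above groove_seat (117 mm above the bench), at the top of the guides. The grooves are parallel up to 80 mm above the bench; above that they flare to about 24 mm wide at the mouth, and sloping metal lips on the wall tops (up to 120 mm) lead the side edges in
- divider: green plastic panel, 150 mm wide (its x), 8 mm thick (y), 115 mm high (z), 0.13 to 0.21 kg, loose; origin at the centre of its bottom edge. The top 22 mm of its middle 80 mm is a grip 14 mm thick. Same both ways round. Starts upright in one of the two rack slots, x along the rack's x, origin 12 mm above the bench. Fully home, its origin is at groove_seat
- rack: cedar rack, fixed, 180 mm (x) x 190 mm (y); origin under its centre on the bench. Two slots along its x at y +50 and -50 mm, 10.5 mm wide, floor 12 mm and walls up to 57 mm above the bench. May be turned some 17 degrees; either slot may hold the divider
- screen: bare silver wire screen panel of the divider's size, standing in the other slot of the rack, to be left there; loose; origin at the centre of its bottom edge
- speed_dial (a joint): turn of the speed dial in rad, clockwise seen from above: 0 off, clicks at 0.4, 0.8 and 1.2 (marked on the plate by one black, two black and three red dots in a row outwards), hard stop at 1.30. A spring returns it to off from any position when let go; the knob needs 2 to 4 N sideways, stepping up on leaving each click. 1.1 up to the stop counts as the third click
- dial_axis (a point): point on the dial's vertical axis, 210 mm above the bench (winnower x -20, y 175 mm). The dial is a black disc of 34 mm radius on a white plate, its top 15 mm above the cabinet top
- dial_knob (a point): top centre of the dial's upright round red knob, 245 mm above the bench, 55 mm from dial_axis; moves with the dial. In the winnower frame it lies 214 deg counter-clockwise from +x at off (towards the robot, to the right) and travels towards +y to 146 deg at the third click. Knob 17 mm in diameter (head 21 mm), free from 215 to 245 mm above the bench
- dial_handle: the turning dial itself: black disc, red arm (16 mm wide, top 21 mm above the cabinet top) and red knob, one piece; origin on its axis at the cabinet top, x along the arm to the knob
- pot: white plastic plant pot, 96 mm across, 85 mm high, loose bystander; origin under its centre
- saucer: blue ceramic saucer, 124 mm across, loose bystander; origin under its centre
- trowel: aluminium trowel with wooden handle, 280 mm long, lying flat, loose bystander; origin near its middle
- dibber: wooden dibber with a cross handle, 210 mm long, lying flat, loose bystander; origin near its middle
- cloche: glass cloche standing upturned on its flat knob, mouth up, 142 mm across, 145 mm high, loose bystander; origin under its centre
Mind the look-alikes: they are no part of the job. Of the things shaped like the divider, the green one is meant.

How it is judged:
By the outcome, as a careful person would: the job done as asked, in the order asked, and still so for the second after the job is handed in, while the arm keeps its last pose, push and grip.
It also fails if it takes over 64 s, if anything falls off the work surface, if the arm or the gripper's body presses on something with over 40 N, if the wrist force passes 120 N, or if a joint passes its speed limit or range.

ROBOT

A 6-joint arm with a two-finger parallel gripper is mounted at the origin on the work surface. World frame = base frame: x ahead of the robot, y to its left, z up, the work surface at z = 0. Lengths are in m, angles in rad, forces in N, time in s.
With the tool pointing down it reaches from about 0.25 to 0.775 m from the base axis. Payload 4 kg.
Tool frame: the origin (TCP) lies midway between the tips of the shut fingers; the grasp point (between the pads) lies 19 mm behind it (robot.tcp_to_grasp is the z of the grasp point in the tool frame, in m); z points along the fingers, y is the line along which they close (so a half turn about z gives the same grasp; the last joint's range is limited). The gripper opens to 94 mm and grips with 3 to 60 N. Pads are 16 mm wide; open, the fingers measure 119 mm over their backs; the gripper's body (75 mm by 177 mm) begins 78 mm behind the grasp point.
Start: joints at [-1.254, 0.087, 1.371, -0, 1.684, -0.103], TCP at [0.224, -0.502, 0.176] pointing down, gripper open.
Joint ranges: [-3.1, 3.1], [-0.76, 2.03], [0.27, 2.55], [-1.08, 4.22], [0.17, 2.65], [-2.57, 2.57]. Speed limits (rad/s): [2.79, 2.79, 3.14, 3.14, 3.14, 3.14].

INTERFACE

Orientations are given as [roll, pitch, yaw] about the fixed x, y, z axes, in that order (R = Rz(yaw) Ry(pitch) Rx(roll)).
In Python, from bench import robot gives the robot as it stands. The module is installed in compiled form; this text tells all that it offers.
- The arm moves only by the tool move_arm, never from a script. Its argument "motion" is one flat list of numbers, 7 for each row, row after row: the turn, a rotation vector about the tool's x, y, z in units of 45 degrees (1.0 is 45 degrees), then the shift along the tool's x, y, z in units of 100 mm (1.0 is 100 mm), then the opening, from 0 (shut) to 1 (fully open). A call has 1 to 12 rows; each row shifts and turns the commanded pose from where the row before left it, along the tool's axes as they then stand; what a row does not reach is not made up. A row lasts 1/12 s, in which the tool goes at most 41.7 mm and 7.16 degrees, less where a joint would pass 70% of its speed; a pose out of reach is approached as far as the arm can. A call with a number of a shift or a turn outside -1 to 1 is refused whole. A call with a gripper value outside its range is refused whole. The fingers move at their own pace and stop on an object; the grip force is fixed at half the most. Time passes only in rows, so rows that do not move let the fingers close. It gives the time, the measured TCP pose, the force, the opening and the grip force at its end, in the units of the state.
- robot.get_obs(): the state, without advancing time (a new reading comes with each control period).
- robot.snapshot(name): name is "side" or "top" or "wrist"; returns the picture (420x560x3 uint8, red, green, blue); there is no depth.
- robot.get_calibration(name): a dict with "fx", "fy", "cx", "cy" (pixels), "k1" (the pictures are not rectified: a ray, as slopes to the right and down, at radius r is drawn at 1 + k1 r^2 times it, then the intrinsics apply), "R" (3x3) and "t" (3): a world point X has camera coordinates R X + t. Camera axes: x right, y down, z forward; pixel columns grow to the right and rows downward; lengths in m; the calibration is good to about 2 mm. A picture is of the moment at which its call begins: read the wrist's pose just before it. get_calibration takes no time and is no camera call; for the wrist camera it gives the pose at the moment of the call.
- robot.close_job(): hands the job in; it is judged then, once.
The state is a dict: "time": time; "joint_positions": joint angles; "qvel": joint speeds; "joint_torque": joint torques, N m; "tool_pos": TCP position; "ee_rot": TCP orientation; "wrist_force": force on the tool from outside, world axes, zero at the start; "wrist_torque": the same for the moment, N m; "width": finger opening in m; "finger_force": force on a finger pad.
Only numpy, scipy, OpenCV 4.12 (cv2) and the standard library are available. Lean on these libraries where they do the work, as an engineer would, in place of code of your own. Each camera call takes 0.05 s, during which the arm holds its last target. There are 200 camera calls.

## Working session

There is one attempt and no reset: what is moved stays moved. The work goes in short steps, Python scripts to look and compute and a tool call to move; the robot and the scene stay as the last step left them, time stands still between calls to the robot, and variables do not carry over. Pictures are saved under pics/ and viewed, at most 10 in all, crops included, and the job is handed in when it is done.

Besides the shell and the picture viewer there is one more tool, called after "Call:" as name(argument=value, ...), one argument or row to a line, values as JSON. move_arm: Moves the arm, as the interface text tells. Shifts and turns lie within -1 to 1; 1 stands for 100 mm of shift or 45 degrees of turn. Its arguments: {"type":"object","properties":{"motion":{"type":"array","items":{"type":"number"}}},"required":["motion"]}

```bash
mkdir -p pics; python3 - <<'E'
from bench import robot
import cv2,numpy as np
for n in("top","side"):
    im=robot.snapshot(n); cv2.imwrite(f"pics/{n}0.png",im[:,:,::-1])
    c=robot.get_calibration(n); print(n,{k:np.round(v,4).tolist() for k,v in c.items()})
o=robot.get_obs(); print(o, robot.tcp_to_grasp)
E
```

```text
top {'fx': 508.8114, 'fy': 508.8114, 'cx': 288.404, 'cy': 209.5994, 'k1': 0.0339, 'R': [[-0.0147, -0.9999, 0.0059], [-0.9987, 0.0144, -0.0499], [0.0498, -0.0066, -0.9987]], 't': [0.0238, 0.5393, 1.5707]}
side {'fx': 528.6005, 'fy': 528.6005, 'cx': 281.6712, 'cy': 222.9323, 'k1': -0.0333, 'R': [[-0.6156, -0.788, -0.0052], [-0.4869, 0.3856, -0.7837], [0.6196, -0.48, -0.6211]], 't': [0.3474, 0.3942, 1.2295]}
{'time': 0.1, 'joint_positions': array([-1.25410986e+00,  8.78777921e-02,  1.37210523e+00, -4.24932076e-05,
        1.68359804e+00, -1.03107520e-01]), 'qvel': array([-0.00045609, -0.00046521, -0.00338064, -0.00016276, -0.00077927,
        0.00101173]), 'joint_torque': array([ 2.62142079e-03, -3.41249549e+01, -3.03302693e+01,  7.20576639e-02,
        3.03692627e-02, -9.63174057e-05]), 'tool_pos': array([ 0.22396729, -0.50172203,  0.17462202]), 'ee_rot': array([-3.13961046e+00, -1.62648529e-04,  4.19789084e-01]), 'wrist_force': array([-0.80769247,  0.15754184,  0.25974547]), 'wrist_torque': array([0.0303128 , 0.01693542, 0.00397869]), 'finger_force': 0.0, 'width': 0.09384844345713898} -0.0188
```

View pics/top0.png

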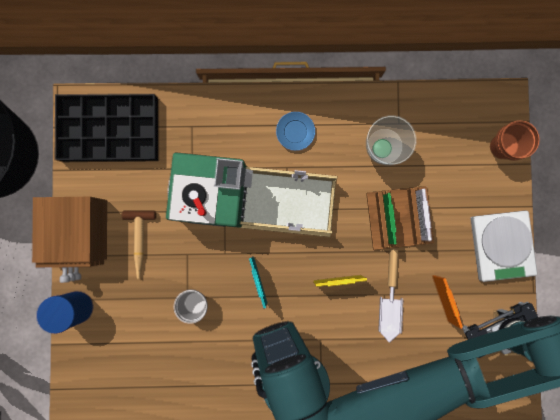

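View pics/side0.png

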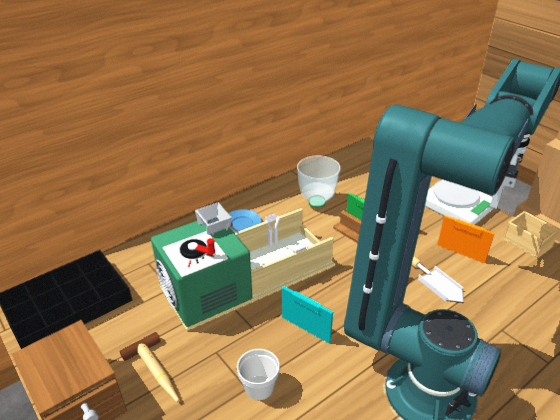

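The top view shows the winnower with its dial at about (195,200), and aluminium guides at (300,176) and (294,226). In the rack at (400,217) are a green panel (391,217) and a silver screen (425,213). The other candidates are yellow (342,282), teal (258,282) and orange (448,300), all outside the rack. Only (391,217) is both green and in the rack. I'll confirm it in an enlarged crop.

```bash
cat > h.py <<'E'
from bench import robot
import cv2,numpy as np
def ray(n,uv,c=None):
    c=c or robot.get_calibration(n)
    uv=np.atleast_2d(np.float64(uv)); K=np.array([[c['fx'],0,c['cx']],[0,c['fy'],c['cy']],[0,0,1]])
    p=cv2.undistortPoints(uv[:,None],K,np.array([c['k1'],0,0,0,0.]))[:,0]
    R=np.array(c['R']);t=np.array(c['t'])
    return -R.T@t, np.c_[p,np.ones(len(p))]@R
def onplane(n,uv,z,c=None):
    o,d=ray(n,uv,c); return o+d*((z-o[2])/d[:,2])[:,None]
def proj(n,X,c=None):
    c=c or robot.get_calibration(n)
    P=np.atleast_2d(X)@np.array(c['R']).T+np.array(c['t']); s=P[:,:2]/P[:,2:]
    s=s*(1+c['k1']*(s**2).sum(1))[:,None]
    return s*[c['fx'],c['fy']]+[c['cx'],c['cy']]
def hsv(im): return cv2.cvtColor(im,cv2.COLOR_RGB2HSV)
E
python3 - <<'E'
from h import *
im=cv2.imread("pics/top0.png")
c=cv2.resize(im[140:262,160:440],None,fx=2.85,fy=2.85,interpolation=cv2.INTER_CUBIC); 
cv2.imwrite("pics/crop.png",c)
h=cv2.cvtColor(im,cv2.COLOR_BGR2HSV)
g=cv2.inRange(h,(45,90,40),(85,255,255)); 
r=cv2.inRange(h,(0,150,100),(6,255,255))|cv2.inRange(h,(174,150,100),(180,255,255))
for nm,m in(("g",g),("r",r)):
    k,l,s,ce=cv2.connectedComponentsWithStats(m)
    for i in range(1,k):
        if s[i,4]>25:
            pts=np.argwhere(l==i)[:,::-1].astype(np.float32)
            print(nm,s[i],ce[i].round(1),cv2.minAreaRect(pts))
E
```

```text
g [167 153  49  66 957] [191.2 167.3] ((190.7970428466797, 187.38601684570312), (42.860511779785156, 66.21023559570312), 6.483074188232422)
g [223 167   4  16  44] [224.4 174.6] ((224.4098663330078, 174.49180603027344), (2.535000801086426, 15.210004806518555), 5.194429397583008)
g [215 187  28  39 865] [228.4 206.8] ((228.73350524902344, 205.73095703125), (25.22145652770996, 39.25712585449219), 4.085616588592529)
g [383 193  14  52 414] [389.8 218.6] ((390.0231628417969, 218.68463134765625), (51.47441482543945, 8.558396339416504), 82.87498474121094)
g [496 267  28  12 237] [509.4 272.6] ((509.3841247558594, 272.45733642578125), (8.503228187561035, 27.828746795654297), 83.6598129272461)
r [193 198  12  17 107] [198.9 206.3] ((198.89939880371094, 206.45858764648438), (17.07692527770996, 6.6923089027404785), 67.38013458251953)
```

View pics/crop.png

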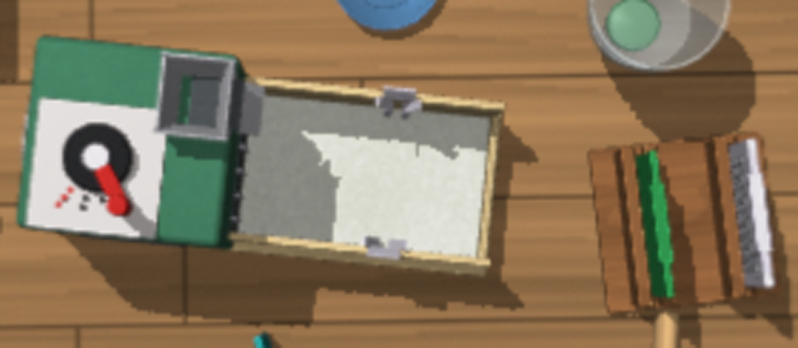

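The crop confirms the divider: a green panel with a thicker grip stands in the left rack slot, spanning crop (650,152) to (665,298). The silver wire screen is in the right slot. The guides are at crop (400,100) and (385,245).

```bash
python3 - <<'E'
from h import *
f=lambda p:np.array(p)/2.85+[160,140]-0.3
P=lambda p,z:onplane("top",f(p),z).round(4)
print("cab",P([(40,38),(240,55),(230,245),(20,225)],.19))
print("guides",P([(400,101),(385,246)],.118))
print("hub, knob",P([(97,157)],.205),P([(119,205)],.245))
print("rackcorners",P([(590,152),(761,136),(612,312),(776,292)],.057))
print("div top",P([(657,152),(669,298)],.127))
im=cv2.imread("pics/top0.png");h=cv2.cvtColor(im,cv2.COLOR_BGR2HSV)[185:250,378:402]
m=cv2.inRange(h,(45,90,40),(85,255,255))
b=cv2.inRange(h,(45,90,120),(85,255,255))
for r in range(6,62,4): print(r+185,[ (np.where(q[r])[0][[0,-1]]+378).tolist() if q[r].any() else None for q in (m,b)])
E
```

```text
cab [[0.6924 0.3326 0.19  ]
 [0.6733 0.1386 0.19  ]
 [0.4884 0.1502 0.19  ]
 [0.5107 0.3526 0.19  ]]
guides [[ 0.6346 -0.0188  0.118 ]
 [ 0.4864 -0.0012  0.118 ]]
hub, knob [[0.5744 0.2754 0.205 ]] [[0.526  0.2481 0.245 ]]
rackcorners [[ 0.5843 -0.222   0.057 ]
 [ 0.5987 -0.404   0.057 ]
 [ 0.4143 -0.2414  0.057 ]
 [ 0.433  -0.4151  0.057 ]]
div top [[ 0.5777 -0.2787  0.127 ]
 [ 0.4297 -0.2871  0.127 ]]
191 [None, None]
195 [[383, 390], [388, 390]]
199 [[384, 390], [389, 390]]
203 [[384, 391], [389, 390]]
207 [[385, 392], [389, 392]]
211 [[385, 393], [389, 393]]
215 [[386, 393], [390, 393]]
219 [[386, 394], [390, 394]]
223 [[387, 394], [391, 394]]
227 [[387, 395], [391, 395]]
231 [[388, 395], [392, 395]]
235 [[388, 395], [393, 394]]
239 [[389, 395], [394, 395]]
243 [[389, 396], [394, 395]]
```

Call:
move_arm(
  motion=[0,0,0.134,0,0,-0.4,1,0,0,0.134,0,0,-0.4,1,0,0,0.134,0,0,-0.4,1,0,0,0,0.335,-0.209,-0.05,1,0,0,0,0.335,-0.209,-0.05,1,0,0,0,0.335,-0.209,-0.05,1,0,0,0,0.335,-0.209,-0.05,1,0,0,0,0.335,-0.209,-0.05,1,0,0,0,0.335,-0.209,-0.05,1,0,0,0,0.335,-0.209,-0.05,1,0,0,0,0.335,-0.209,-0.05,1,0,0,0,0.335,-0.209,-0.05,1],
)

```text
time: 1.1
tool_pos: [0.5056, -0.2823, 0.3404]
ee_rot: [-3.141, 0.001, 0.104]
wrist_force: [0.4, -0.2, 0.1]
width: 0.0936
finger_force: 0.0
```

Call:
move_arm(
  motion=[0,0,0,0,0,0,0.7,0,0,0,0,0,0,0.7,0,0,0,0,0,0,0.7],
)

```text
time: 1.35
tool_pos: [0.5043, -0.2839, 0.34]
ee_rot: [-3.141, 0.001, 0.104]
wrist_force: [-0.7, 0.0, -0.0]
width: 0.0772
finger_force: 0.0
```

```bash
python3 - <<'E'
from h import *
o=robot.get_obs(); c=robot.get_calibration("wrist")
im=robot.snapshot("wrist"); cv2.imwrite("pics/w1.png",im[:,:,::-1]); np.save("w1.npy",c,allow_pickle=True)
print(o['time'],o['tool_pos'],o['ee_rot'],o['qvel'].round(4)); R=np.array(c['R']); print("cam",-R.T@c['t'],R.round(3),c['fx'],c['k1'])
E
```

```text
1.35 [ 0.50425934 -0.28390824  0.33996623] [-3.14117595e+00  1.44734836e-03  1.04375094e-01] [-0.0302 -0.0156  0.0073  0.0009  0.0004 -0.0002]
cam [ 0.58407737 -0.27497857  0.54878701] [[ 0.105 -0.994  0.   ]
 [-0.955 -0.101  0.278]
 [-0.277 -0.029 -0.96 ]] 361.364535138039 -0.0689810677637604
```

View pics/w1.png

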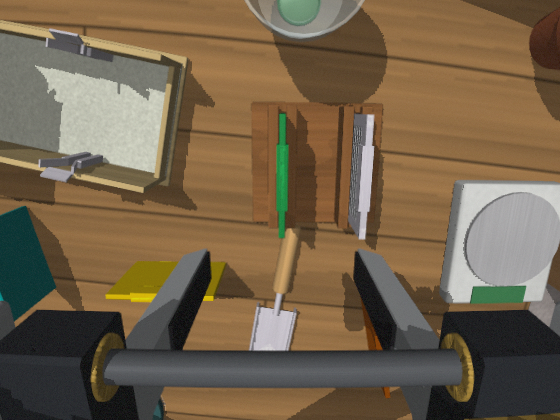

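The wrist view shows the divider nearly from straight above, from (282,113) to (282,236) with the grip at rows 145 to 212. The screen is at x≈365, and the trough guides are at (75,43) and (72,163). Next I'll measure them.

```bash
python3 - <<'E'
from h import *
c=np.load("w1.npy",allow_pickle=True).item()
im=cv2.imread("pics/w1.png");h=cv2.cvtColor(im,cv2.COLOR_BGR2HSV)
m=cv2.inRange(h,(45,90,40),(85,255,255)); m[:,:260]=0;m[:,310:]=0;m[:90]=0;m[260:]=0
rows=[];
for r in range(108,242,1):
    w=np.where(m[r])[0]
    if len(w): rows.append((r,w[0],w[-1],h[r,(w[0]+w[-1])//2,2]))
print([tuple(map(int,x)) for x in rows[::6]+rows[-3:]], rows[0][0])
g=np.array([x for x in rows if 148<=x[0]<=208],float)
mid=np.c_[(g[:,1]+g[:,2])/2,g[:,0]]
P=onplane("wrist",mid,.127,c); k=np.polyfit(P[:,0],P[:,1],1); print("grip line y=kx+b",k,np.degrees(np.arctan(k[0])))
e=onplane("wrist",[(282,rows[0][0]),(282,rows[-1][0]),(282,145),(282,212)],.127,c); print(e)
xm=(e[0,0]+e[1,0])/2; print("centre",xm,np.polyval(k,xm))
print("width mm",np.linalg.norm(np.diff(onplane("wrist",[g[30,[1,0]],g[30,[2,0]]+[1,0]],.127,c),axis=0)))
cv2.imwrite("pics/tr.png",cv2.resize(im[20:200,0:200],None,fx=3.3,fy=3.3,interpolation=cv2.INTER_CUBIC))
E
```

```text
[(113, 280, 284, 77), (119, 279, 285, 139), (125, 279, 285, 140), (131, 279, 285, 138), (137, 279, 285, 138), (143, 278, 286, 139), (149, 277, 288, 156), (155, 277, 287, 157), (161, 277, 287, 156), (167, 276, 287, 164), (173, 277, 287, 161), (179, 276, 287, 140), (185, 276, 287, 152), (191, 276, 287, 150), (197, 276, 287, 151), (203, 276, 287, 145), (209, 276, 287, 141), (215, 278, 284, 136), (221, 278, 284, 134), (227, 279, 284, 136), (233, 279, 284, 133), (235, 279, 284, 133), (236, 279, 284, 132), (237, 279, 283, 121)] 113
grip line y=kx+b [ 0.09116254 -0.32910441] 5.208831163708676
[[ 0.57960929 -0.27555156  0.127     ]
 [ 0.43175442 -0.29115254  0.127     ]
 [ 0.54387542 -0.27932193  0.127     ]
 [ 0.46381097 -0.28776998  0.127     ]]
centre 0.5056818528621236 -0.28300516932761055
width mm 0.014193482844072808
```

Call:
move_arm(
  motion=[0,0,0.012,0.013,-0.008,0.3,0.7,0,0,0,0,0,0.36,0.7,0,0,0,0,0,0.36,0.7,0,0,0,0,0,0.36,0.7,0,0,0,0,0,0.36,0.7,0,0,0,0,0,0.3,0.6,0,0,0,0,0,0.2,0.5,0,0,0,0,0,0.13,0.5,0,0,0,0,0,0.06,0.5,0,0,0,0,0,0,0.4,0,0,0,0,0,0,0.2,0,0,0,0,0,0,0],
)

```text
time: 2.4
tool_pos: [0.5062, -0.284, 0.0995]
ee_rot: [3.139, -0.002, 0.094]
wrist_force: [0.2, -0.3, 0.2]
width: 0.0302
finger_force: 0.0
```

Call:
move_arm(
  motion=[0,0,0,0,0,0,0,0,0,0,0,0,0,0,0,0,0,0,0,0,0,0,0,0,0,0,0,0,0,0,0,0,0,0,0],
)

```text
time: 2.82
tool_pos: [0.5059, -0.2829, 0.0979]
ee_rot: [3.141, -0.0, 0.095]
wrist_force: [-0.9, -0.6, 0.2]
width: 0.0008
finger_force: 0.0
```

View pics/tr.png

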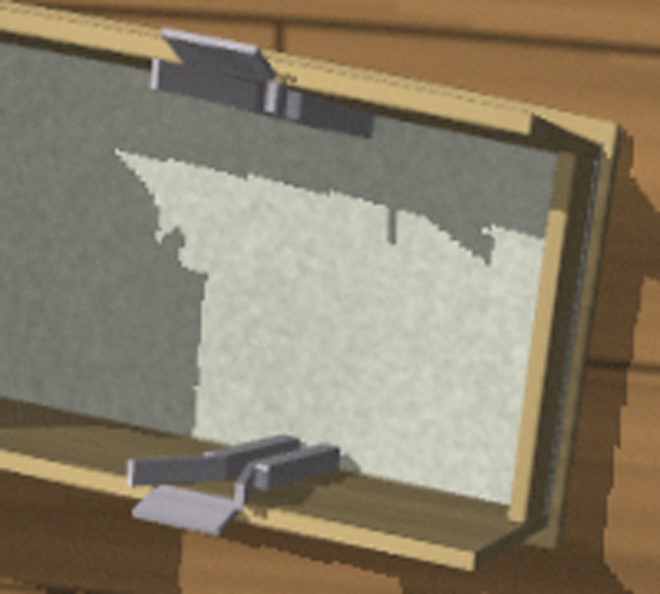

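The crop shows the guide strips, with the groove between the bars at crop (280,95) and (250,465). The gripper closed to 0.8 mm, though, so it holds nothing and I need to look.

```bash
python3 - <<'E'
from h import *
im=robot.snapshot("wrist");cv2.imwrite("pics/w2.png",im[:,:,::-1]); s=robot.snapshot("side")
t=robot.snapshot("top")
a=np.vstack([im[:300,:,::-1]]);b=cv2.resize(s[150:300,300:440,::-1],None,fx=2,fy=2,interpolation=cv2.INTER_CUBIC);d=cv2.resize(t[170:270,340:460,::-1],None,fx=2.3,fy=2.3)
o=np.zeros((600,800,3),np.uint8);o[:300,:560]=a;o[300:600,:280]=b;o[300:530,300:576]=d;cv2.imwrite("pics/look.png",o)
print(robot.get_obs()['width'],robot.get_obs()['finger_force'])
E
```

```text
0.0005175131303653697 0.0
```

View pics/look.png

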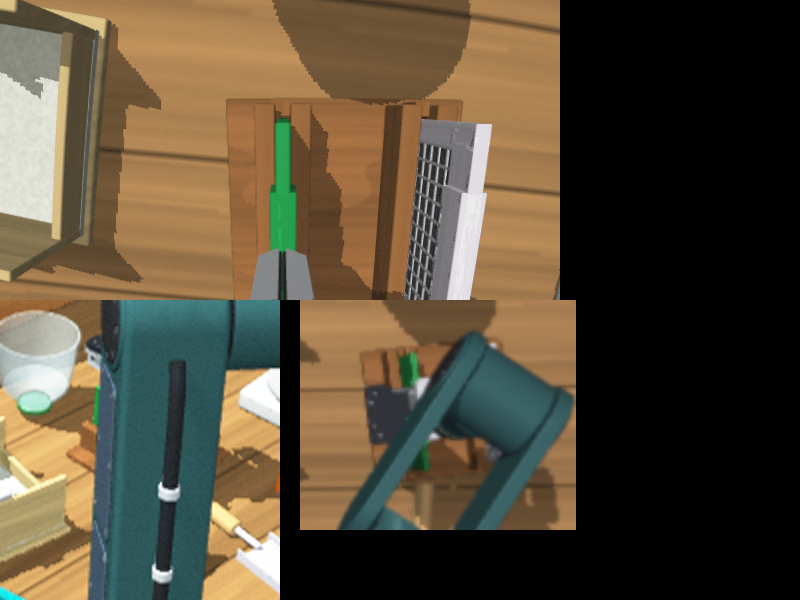

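```bash
python3 - <<'E'
from h import *
im=cv2.imread("pics/w2.png");o=robot.get_obs()
print(o['tool_pos'],o['width'],o['finger_force'],o['wrist_force'])
for r in (245,255,270,290,310,330,350): print(r,[im[r,cc,::-1].tolist() for cc in range(246,322,5)])
print(proj("wrist",[o['tool_pos'],o['tool_pos']+[0,0,.03],[.545,-.279,.127],[.465,-.287,.127],[.43,-.29,.127]]).round(1))
E
```

```text
[ 0.50572707 -0.28284538  0.09765624] 0.0005175131303653697 0.0 [-0.34916655  0.07113282  0.23636166]
245 [[153, 106, 62], [154, 106, 62], [141, 94, 55], [164, 112, 66], [159, 108, 64], [42, 159, 80], [39, 161, 78], [39, 166, 81], [41, 159, 79], [41, 161, 79], [77, 85, 46], [99, 67, 42], [102, 72, 48], [96, 64, 41], [94, 66, 41], [96, 67, 44]]
255 [[158, 108, 65], [157, 108, 64], [156, 106, 62], [132, 136, 137], [135, 137, 138], [134, 136, 138], [135, 138, 137], [37, 59, 42], [114, 115, 118], [134, 134, 136], [130, 135, 136], [130, 135, 136], [108, 90, 76], [97, 68, 42], [98, 67, 40], [98, 68, 40]]
270 [[168, 115, 69], [166, 114, 64], [140, 140, 138], [132, 137, 137], [134, 136, 137], [133, 135, 135], [132, 135, 137], [30, 52, 36], [107, 106, 109], [133, 133, 136], [132, 132, 134], [132, 135, 137], [134, 136, 138], [104, 71, 41], [105, 73, 44], [104, 73, 41]]
290 [[161, 108, 65], [155, 122, 96], [134, 135, 137], [130, 132, 135], [132, 135, 135], [135, 135, 137], [134, 136, 136], [22, 58, 36], [72, 74, 74], [133, 135, 135], [135, 136, 138], [130, 135, 135], [131, 132, 134], [131, 133, 135], [97, 68, 41], [100, 66, 42]]
310 [[174, 132, 81], [133, 134, 137], [132, 135, 136], [132, 134, 135], [93, 93, 94], [91, 92, 94], [95, 96, 97], [24, 66, 37], [35, 33, 34], [94, 95, 97], [92, 93, 96], [91, 94, 95], [91, 92, 93], [93, 94, 94], [82, 76, 70], [72, 57, 40]]
330 [[35, 37, 39], [42, 39, 42], [33, 36, 37], [35, 36, 38], [32, 33, 36], [34, 37, 37], [82, 84, 84], [37, 98, 56], [39, 37, 38], [33, 34, 38], [35, 38, 36], [34, 36, 41], [31, 35, 38], [38, 38, 44], [37, 38, 41], [28, 30, 36]]
350 [[39, 36, 38], [37, 41, 38], [38, 40, 42], [31, 35, 37], [32, 35, 39], [42, 41, 43], [131, 108, 50], [35, 51, 38], [83, 69, 36], [62, 55, 40], [39, 36, 42], [34, 31, 34], [36, 34, 39], [36, 38, 39], [39, 42, 40], [37, 39, 38]]
[[282.7 243.8]
 [282.8 263.8]
 [282.7 191.8]
 [283.2 328.8]
 [282.6 378.4]]
```

Shadowed green shows between the shut fingers, and their front edge sits at about row 250. For TCP z 0.098 I'd expect about row 230. So the real tips appear to have closed just above the grip, roughly 25 mm higher than the reported TCP. I'll open, go down a little and check before closing.

Call:
move_arm(
  motion=[0,0,0,0,0,0,0.5,0,0,0,0,0,0,0.5,0,0,0,0,0,0,0.5,0,0,0,0,0,0,0.5,0,0,0,0,0,0,0.5,0,0,0,0,0,0,0.5,0,0,0,0,0,0.08,0.5,0,0,0,0,0,0.08,0.5,0,0,0,0,0,0.06,0.5,0,0,0,0,0,0,0.5,0,0,0,0,0,0,0.5],
)

```text
time: 3.88
tool_pos: [0.5051, -0.2825, 0.0744]
ee_rot: [-3.14, 0.002, 0.095]
wrist_force: [-0.3, -0.1, -0.0]
width: 0.0473
finger_force: 0.0
```

```bash
python3 - <<'E'
from h import *
o=robot.get_obs();im=robot.snapshot("wrist");cv2.imwrite("pics/w3.png",im[:,:,::-1])
print(o['tool_pos'],o['width'],o['wrist_force'],proj("wrist",[o['tool_pos'],o['tool_pos']+[0,0,.03]]))
E
```

```text
[ 0.50506913 -0.28250604  0.07443803] 0.04726524733938879 [-0.30908677 -0.14749741 -0.01249597] [[282.19836264 243.98219795]
 [282.23553307 263.94797832]]
```

View pics/w3.png

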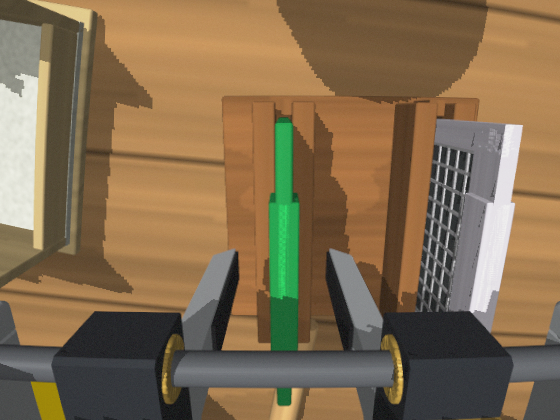

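The open fingers now straddle the grip (columns 271–298), with tips at (238,250) and (328,250). Their 90 px spacing at a 47 mm opening puts the tips about 35 mm above the stated TCP. Another 12 mm down is safe on either reading, because the rack top is at 57 mm.

Call:
move_arm(
  motion=[0,0,0,0,0,0.06,0.5,0,0,0,0,0,0.06,0.5,0,0,0,0,0,0,0.2,0,0,0,0,0,0,0,0,0,0,0,0,0,0,0,0,0,0,0,0,0,0,0,0,0,0,0,0,0,0,0,0,0,0,0,0,0,0,0,0,0,0],
)

```text
time: 4.68
tool_pos: [0.5059, -0.2832, 0.064]
ee_rot: [3.141, -0.001, 0.095]
wrist_force: [-0.2, -1.0, 0.5]
width: 0.0135
finger_force: 30.0
```

```bash
python3 - <<'E'
from h import *
o=robot.get_obs();im=robot.snapshot("wrist");cv2.imwrite("pics/w4.png",im[:,:,::-1]);c=robot.get_calibration("wrist")
print(o['tool_pos'],o['width'],o['finger_force'],o['wrist_force'],c['cx'],c['cy'])
# z of the tips from w3: width known
c3=dict(c);c3['t']=np.array(c['t'])
for z in (.062,.08,.09,.1,.11): print(z,proj("wrist",[o['tool_pos']*[1,1,0]+[.008,.007,z],o['tool_pos']*[1,1,0]+[.008,-.007,z]]).round(1).tolist())
h=hsv(im)
for r in (200,220,235,245,255,270): print(r,[im[r,cc].tolist() for cc in range(250,316,6)])
E
```

```text
[ 0.50588648 -0.2831531   0.06402475] 0.013526940968296442 29.999415278434753 [-0.20400489 -0.99272586  0.53868493] 281.94238726688064 213.06847681991252
0.062 [[272.7, 229.6], [295.3, 231.6]]
0.08 [[271.9, 239.7], [296.4, 241.9]]
0.09 [[271.5, 246.1], [297.2, 248.4]]
0.1 [[270.9, 253.2], [298.0, 255.6]]
0.11 [[270.4, 261.0], [298.8, 263.5]]
200 [[169, 112, 68], [167, 113, 67], [162, 111, 66], [66, 108, 58], [38, 157, 78], [43, 167, 83], [43, 164, 81], [27, 71, 37], [102, 72, 45], [100, 71, 40], [102, 68, 39]]
220 [[144, 98, 56], [168, 113, 67], [164, 111, 64], [43, 165, 83], [38, 163, 78], [45, 191, 93], [49, 194, 96], [43, 165, 82], [66, 94, 49], [102, 69, 41], [103, 70, 45]]
235 [[151, 102, 60], [167, 114, 68], [163, 112, 66], [43, 163, 79], [42, 164, 81], [49, 196, 96], [47, 201, 96], [37, 163, 80], [83, 94, 52], [100, 70, 45], [101, 69, 45]]
245 [[162, 110, 67], [168, 112, 65], [161, 107, 62], [35, 159, 77], [36, 164, 80], [45, 193, 95], [46, 197, 96], [41, 164, 81], [80, 87, 46], [102, 72, 45], [99, 67, 41]]
255 [[134, 136, 137], [137, 139, 139], [134, 136, 137], [34, 160, 77], [41, 165, 80], [47, 186, 90], [49, 205, 101], [42, 163, 79], [59, 76, 65], [94, 97, 96], [93, 93, 96]]
270 [[133, 137, 137], [135, 139, 140], [136, 138, 139], [38, 159, 77], [40, 163, 80], [48, 178, 89], [47, 201, 97], [37, 162, 79], [20, 42, 28], [137, 137, 139], [135, 136, 139]]
```

The divider is gripped at 13.5 mm and 30 N, which confirms the tips sit about 33 mm above the stated TCP. Held like this, the panel's bottom edge is 52 mm below the reported TCP, so fully home is TCP z≈0.070. Next I'll lift it, turn it and carry it beside the groove for a close look.

Call:
move_arm(
  motion=[0,0,0,0,0,-0.15,0,0,0,0,0,0,-0.25,0,0,0,0,0,0,-0.35,0,0,0,0,0,0,-0.35,0,0,0,0.064,0,0,-0.35,0,0,0,0.064,0,0,-0.35,0,0,0,0.064,0,0,-0.35,0,0,0,0.063,0,0,-0.21,0],
)

```text
time: 5.4
tool_pos: [0.5061, -0.2832, 0.3039]
ee_rot: [3.139, -0.004, -0.108]
wrist_force: [-0.3, -0.6, -1.6]
width: 0.0137
finger_force: 30.0
```

Call:
move_arm(
  motion=[0,0,0,-0.02,-0.15,0,0,0,0,0,-0.042,-0.3,0,0,0,0,0,-0.042,-0.3,0,0,0,0,0,-0.042,-0.3,0,0,0,0,0,-0.042,-0.3,0,0,0,0,0,-0.042,-0.3,0,0,0,0,0,-0.02,-0.16,0,0,0,0,0,0,0,0,0,0,0,0,0,0,0,0,0,0,0,0,0,0,0],
)

```text
time: 6.23
tool_pos: [0.4994, -0.1003, 0.2983]
ee_rot: [3.142, 0.002, -0.105]
wrist_force: [0.3, -1.0, -2.6]
width: 0.0138
finger_force: 30.0
```

```bash
python3 - <<'E'
from h import *
o=robot.get_obs();c=robot.get_calibration("wrist");im=robot.snapshot("wrist");cv2.imwrite("pics/w5.png",im[:,:,::-1]);np.save("w5.npy",c,allow_pickle=True)
print(o['tool_pos'],o['ee_rot'],o['width'],o['finger_force'],o['wrist_force'],o['time'])
print(proj("wrist",[[.56,-.01,.117],[.64,-.018,.117],[.486,-.002,.117]]))
c1=np.load("w1.npy",allow_pickle=True).item()
print("lips w1",onplane("wrist",[(65,36),(57.6,174)],.118,c1),"gaps",onplane("wrist",[(84,49),(74,162)],.1,c1))
h=hsv(im);m=cv2.inRange(h,(45,90,40),(85,255,255))
for r in range(60,330,15):
    w=np.where(m[r,200:380])[0]; print(r,(w[[0,-1]]+200).tolist() if len(w) else None,end=' ')
E
```

```text
[ 0.49942825 -0.10025181  0.29828219] [ 3.14155494e+00  2.23306562e-03 -1.05117516e-01] 0.013786237050382167 29.99900221824646 [ 0.25790908 -0.95133096 -2.61188569] 6.2333
[[191.65416265 137.92194065]
 [186.62887627  58.13896946]
 [195.84438184 205.25990383]]
lips w1 [[ 0.64162689 -0.02204694  0.118     ]
 [ 0.48082628 -0.00656026  0.118     ]] gaps [[ 0.63093988 -0.03481167  0.1       ]
 [ 0.49423977 -0.01824929  0.1       ]]
60 None 75 None 90 None 105 None 120 [277, 287] 135 [273, 291] 150 [273, 291] 165 [273, 291] 180 [273, 291] 195 [273, 291] 210 [266, 297] 225 [266, 297] 240 [266, 297] 255 [266, 297] 270 [266, 297] 285 [267, 297] 300 [267, 297] 315 [267, 297]
```

View pics/w5.png

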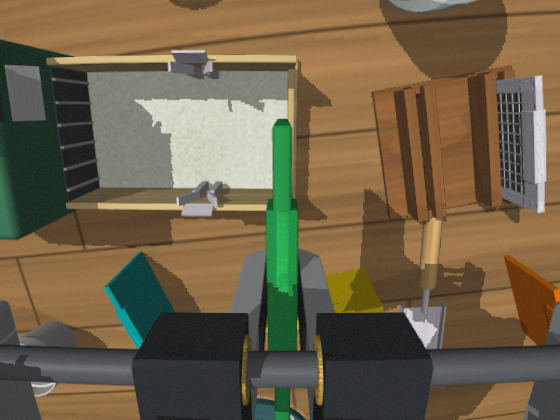

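The panel hangs straight at column 282, with its far end at row 120. The trough's guides are in clear view, with lips at (190,62) and (197,210). I'll enlarge both to measure the groove line.

```bash
python3 - <<'E'
from h import *
im=cv2.imread("pics/w5.png")
f=lambda r0,c0:cv2.resize(im[r0:r0+45,c0:c0+60],None,fx=10,fy=6.6*1.01,interpolation=cv2.INTER_CUBIC) 
a=cv2.resize(im[44:84,160:225],(780,300*780//780),interpolation=cv2.INTER_CUBIC)
a=cv2.resize(im[44:84,155:230],None,fx=7.2,fy=7.2,interpolation=cv2.INTER_CUBIC)
b=cv2.resize(im[178:220,155:230],None,fx=7.2,fy=7.2,interpolation=cv2.INTER_CUBIC)
o=np.vstack([a,b]);print(a.shape,b.shape);cv2.imwrite("pics/g.png",o)
c=np.load("w5.npy",allow_pickle=True).item()
# wall top edges by wood colour
h=cv2.cvtColor(im,cv2.COLOR_BGR2HSV)
for nm,r0,r1 in(("far",50,75),("near",196,216)):
    for cc in (100,120,140,160,230,245,260):
        print(nm,cc,[int(v) for v in h[r0:r1,cc,2]])
E
```

```text
(288, 540, 3) (302, 540, 3)
far 100 [161, 163, 162, 165, 163, 155, 196, 216, 215, 218, 217, 215, 188, 122, 70, 74, 71, 72, 76, 71, 70, 71, 115, 133, 133]
far 120 [163, 164, 153, 135, 107, 130, 209, 217, 217, 216, 218, 211, 167, 91, 72, 70, 70, 71, 71, 71, 70, 90, 119, 129, 129]
far 140 [134, 110, 100, 111, 127, 167, 217, 220, 220, 217, 219, 211, 158, 90, 72, 69, 71, 75, 71, 69, 73, 95, 129, 134, 137]
far 160 [106, 123, 148, 161, 164, 212, 220, 220, 221, 221, 218, 211, 142, 67, 70, 74, 74, 73, 72, 75, 81, 117, 133, 131, 133]
far 230 [161, 159, 160, 160, 133, 209, 216, 216, 216, 218, 214, 192, 122, 71, 70, 71, 74, 72, 70, 75, 78, 115, 131, 132, 134]
far 245 [157, 159, 158, 154, 141, 213, 215, 216, 215, 216, 215, 195, 127, 72, 72, 74, 71, 76, 70, 73, 83, 119, 124, 127, 131]
far 260 [155, 157, 158, 160, 173, 211, 214, 214, 214, 213, 214, 195, 131, 71, 70, 67, 74, 73, 72, 68, 72, 123, 132, 131, 131]
near 100 [91, 91, 86, 90, 86, 85, 123, 194, 215, 213, 215, 213, 187, 123, 96, 96, 95, 92, 94, 93]
near 120 [94, 102, 121, 119, 119, 115, 125, 170, 215, 216, 216, 215, 199, 151, 93, 95, 95, 94, 94, 95]
near 140 [122, 123, 118, 118, 120, 117, 126, 161, 217, 220, 218, 218, 213, 175, 99, 94, 96, 92, 91, 89]
near 160 [123, 124, 122, 121, 121, 120, 121, 163, 218, 220, 220, 218, 217, 184, 93, 93, 91, 89, 89, 86]
near 230 [122, 120, 119, 105, 98, 120, 125, 128, 170, 215, 217, 216, 215, 210, 159, 87, 87, 87, 89, 87]
near 245 [119, 120, 118, 120, 121, 125, 128, 122, 167, 215, 216, 215, 214, 211, 171, 90, 89, 86, 88, 92]
near 260 [120, 116, 120, 117, 119, 125, 127, 123, 165, 211, 215, 214, 215, 213, 173, 88, 89, 89, 90, 90]
```

View pics/g.png

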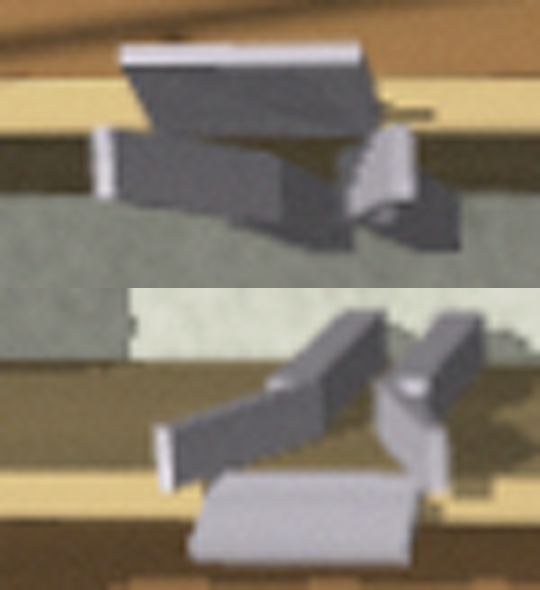

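```bash
python3 - <<'E'
from h import *
c=np.load("w5.npy",allow_pickle=True).item()
A=lambda x,y:(155+x/7.2-.4,44+y/7.2-.4)
B=lambda x,y:(155+x/7.2-.4,178+(y-288)/7.2-.4)
fw=onplane("wrist",[(100,61.7),(160,61.9),(230,61.6),(260,61.6)],.105,c); nw=onplane("wrist",[(100,203),(160,203.0),(230,204),(260,204)],.105,c)
ya=[np.degrees(np.polyfit(w[:,1],w[:,0],1)[0]) for w in(fw,nw)]; print("wall yaw (-slope)",ya)
yaw=-np.radians(np.mean(ya)); print("yaw",yaw)
e=np.array([np.cos(yaw),np.sin(yaw)]);n=np.array([-np.sin(yaw),np.cos(yaw)])
print("inner wall x'",(fw[:,:2]@e).round(4),(nw[:,:2]@e).round(4))
def S(nm,uv,z,off): p=onplane("wrist",[uv],z,c)[0]; print(nm,"x'",round(p[:2]@e,4),"y' centre",round(p[:2]@n+off,4))
S("far lip",A(240,45),.120,0);S("near lip",B(300,562),.120,0)
S("far L top",A(117,165),.117,-.012);S("far L kink",A(280,190),.08,-.0055);S("far L bot",A(350,225),.018,-.0055)
S("near L top",B(172,460),.117,-.012);S("near L kink",B(325,405),.08,-.0055);S("near L bot",B(384,320),.018,-.0055)
S("far R top",A(415,160),.117,.014);S("near R top",B(447,455),.117,.014);
S("near R kink",B(400,390),.08,.0055)
o=robot.get_obs();p=o['tool_pos'];print("tcp x'y'",p[:2]@e,p[:2]@n,o['ee_rot'])
# panel far end in world
print("panel end",onplane("wrist",[(282,119.5),(282,204)],p[2]+.063,c)@np.c_[np.r_[e,0],np.r_[n,0]])
E
```

```text
wall yaw (-slope) [np.float64(6.910105565996602), np.float64(6.520783272135355)]
yaw -0.11720661584737918
inner wall x' [0.6363 0.6353 0.6355 0.6357] [0.4808 0.4816 0.4814 0.4818]
far lip x' 0.6449 y' centre 0.055
near lip x' 0.4714 y' centre 0.0546
far L top x' 0.6293 y' centre 0.0621
far L kink x' 0.6294 y' centre 0.054
far L bot x' 0.6295 y' centre 0.0561
near L top x' 0.4868 y' centre 0.0626
near L kink x' 0.4871 y' centre 0.0532
near L bot x' 0.4892 y' centre 0.0553
far R top x' 0.6299 y' centre 0.0455
near R top x' 0.4881 y' centre 0.0455
near R kink x' 0.4898 y' centre 0.0513
tcp x'y' 0.507927623666864 -0.04162040047732264 [ 3.14153614e+00  1.92366890e-03 -1.06042456e-01]
panel end [[ 0.583951   -0.03985943]
 [ 0.5497097  -0.04029854]]
```

The groove centre comes out consistently at x'≈0.558 and y'≈0.0545, with the winnower turned −6.7°. I'll move the panel above it.

Call:
move_arm(
  motion=[0,0,0.015,0.05,-0.1,0,0,0,0,0,0.11,-0.21,0,0,0,0,0,0.11,-0.21,0,0,0,0,0,0.11,-0.21,0,0,0,0,0,0.085,-0.16,0,0,0,0,0,0.03,-0.06,0,0,0,0,0,0,0,0.3,0,0,0,0,0,0,0.4,0,0,0,0,0,0,0.3,0,0,0,0,0,0,0.1,0,0,0,0,0,0,0,0,0,0,0,0,0,0,0],
)

```text
time: 7.28
tool_pos: [0.5603, -0.0126, 0.1904]
ee_rot: [3.141, -0.0, -0.119]
wrist_force: [0.6, 0.9, -1.6]
width: 0.0137
finger_force: 30.0
```

Call:
move_arm(
  motion=[0,0,0,0,0,0,0,0,0,0,0,0,0,0,0,0,0,0,0,0,0,0,0,0,0,0,0,0],
)

```text
time: 7.62
tool_pos: [0.5609, -0.0118, 0.1915]
ee_rot: [3.141, -0.003, -0.117]
wrist_force: [-0.2, 0.1, -1.4]
width: 0.0139
finger_force: 30.0
```

```bash
python3 - <<'E'
from h import *
o=robot.get_obs();c=robot.get_calibration("wrist");im=robot.snapshot("wrist");cv2.imwrite("pics/w6.png",im[:,:,::-1]);np.save("w6.npy",c,allow_pickle=True)
t=robot.snapshot("top");cv2.imwrite("pics/t6.png",t[:,:,::-1]);s=robot.snapshot("side");cv2.imwrite("pics/s6.png",s[:,:,::-1])
yaw=-.117;e=np.array([np.cos(yaw),np.sin(yaw)]);n=np.array([-np.sin(yaw),np.cos(yaw)])
p=o['tool_pos'];print(p,o['ee_rot'],p[:2]@e,p[:2]@n,o['wrist_force'],o['width'])
print("mouth proj far/near lip",proj("wrist",[np.r_[.6449*e+.0545*n,.12],np.r_[.4714*e+.0545*n,.12]]))
h=hsv(im);g=cv2.inRange(h,(45,90,40),(85,255,255));gr=cv2.inRange(h,(100,0,80),(150,60,230))
for r in range(20,330,6):
    w=np.where(g[r,240:330])[0];v=np.where(gr[r,200:360])[0]
    print(r,(w[[0,-1]]+240).tolist() if len(w) else None,(v[[0,-1]]+200).tolist() if len(v) else None,end=' | ')
a=cv2.resize(im[0:200,200:380,::-1],None,fx=2.2,fy=2.2,interpolation=cv2.INTER_CUBIC)
q=cv2.resize(s[200:290,230:340,::-1],None,fx=3.6,fy=3.6,interpolation=cv2.INTER_CUBIC)
O=np.zeros((600,800,3),np.uint8);O[:a.shape[0],:a.shape[1]]=a;O[:q.shape[0],400:400+q.shape[1]]=q;cv2.imwrite("pics/l6.png",O)
E
```

```text
[ 0.56093936 -0.01182579  0.19146737] [ 3.14147478 -0.00318328 -0.11738963] 0.5584848562452264 0.05373532858919781 [-0.22019182  0.13519376 -1.42987828] 0.013878639907545787
mouth proj far/near lip [[281.41500181  99.70167926]
 [281.40923933 307.61737845]]
20 None [231, 275] | 26 None None | 32 None None | 38 None None | 44 None None | 50 None None | 56 None None | 62 None None | 68 None None | 74 None None | 80 None None | 86 None None | 92 None None | 98 None None | 104 None [259, 302] | 110 None [260, 301] | 116 None [251, 310] | 122 [275, 288] [251, 309] | 128 [273, 291] None | 134 [273, 291] None | 140 [273, 291] None | 146 [273, 291] None | 152 [273, 291] None | 158 [273, 291] None | 164 [273, 290] None | 170 [273, 290] None | 176 [273, 290] None | 182 [273, 290] None | 188 [273, 290] None | 194 [273, 290] None | 200 [268, 295] None | 206 [267, 296] None | 212 [266, 297] None | 218 [266, 297] None | 224 [266, 297] None | 230 [266, 297] None | 236 [267, 297] None | 242 [267, 297] None | 248 [267, 297] None | 254 [266, 297] [251, 313] | 260 [266, 298] [245, 319] | 266 [266, 298] [243, 320] | 272 [266, 297] [242, 322] | 278 [266, 297] [240, 324] | 284 [267, 297] [241, 326] | 290 [267, 297] [237, 327] | 296 [267, 297] [235, 329] | 302 [267, 297] [238, 330] | 308 [267, 297] [232, 332] | 314 [267, 297] [248, 315] | 320 [268, 296] [249, 315] | 326 [268, 296] [250, 315] |
```

Seen from above, the far lip is centred at column 280.5 and the panel at 282, so I need about 1 mm towards +y. I'll correct that and start lowering while watching the force.

Call:
move_arm(
  motion=[0,0,0,0,-0.01,0.06,0,0,0,0,0,0,0.1,0,0,0,0,0,0,0.1,0,0,0,0,0,0,0.1,0,0,0,0,0,0,0.1,0,0,0,0,0,0,0.08,0,0,0,0,0,0,0.06,0,0,0,0,0,0,0,0,0,0,0,0,0,0,0],
)

```text
time: 8.52
tool_pos: [0.5599, -0.0107, 0.1287]
ee_rot: [3.142, 0.001, -0.117]
wrist_force: [2.8, -0.1, -3.9]
width: 0.0137
finger_force: 30.0
```

Call:
move_arm(
  motion=[0,0,0,0,0,0.06,0,0,0,0,0,0,0.06,0,0,0,0,0,0,0.06,0,0,0,0,0,0,0.06,0,0,0,0,0,0,0.06,0,0,0,0,0,0,0,0,0,0,0,0,0,0,0],
)

```text
time: 9.1
tool_pos: [0.5599, -0.0106, 0.0987]
ee_rot: [3.142, 0.001, -0.117]
wrist_force: [1.6, 0.0, -2.9]
width: 0.0139
finger_force: 30.0
```

Free so far, with about 28 mm to go.

Call:
move_arm(
  motion=[0,0,0,0,0,0.06,0,0,0,0,0,0,0.06,0,0,0,0,0,0,0.05,0,0,0,0,0,0,0.04,0,0,0,0,0,0,0.03,0,0,0,0,0,0,0.02,0,0,0,0,0,0,0,0,0,0,0,0,0,0,0],
)

```text
time: 9.77
tool_pos: [0.56, -0.0107, 0.0732]
ee_rot: [3.142, 0.001, -0.117]
wrist_force: [2.3, -0.3, -2.5]
width: 0.0138
finger_force: 30.0
```

Call:
move_arm(
  motion=[0,0,0,0,0,0.02,0,0,0,0,0,0,0.02,0,0,0,0,0,0,0.015,0,0,0,0,0,0,0,0,0,0,0,0,0,0,0],
)

```text
time: 10.18
tool_pos: [0.56, -0.0107, 0.0699]
ee_rot: [3.141, -0.0, -0.117]
wrist_force: [-3.0, -0.4, 5.8]
width: 0.0139
finger_force: 30.0
```

Contact with the floor shows at z=0.0699, where I expected 0.070 for fully home, and the vertical force rose by 8 N. I'll release and rise.

Call:
move_arm(
  motion=[0,0,0,0,0,0,0.3,0,0,0,0,0,0,0.4,0,0,0,0,0,0,0.4,0,0,0,0,0,0,0.4,0,0,0,0,0,0,0.4,0,0,0,0,0,-0.1,0.4,0,0,0,0,0,-0.3,0.4,0,0,0,0,0,-0.4,0.4,0,0,0,0,0,-0.4,0.4,0,0,0,0,0,-0.4,0.4,0,0,0,0,0,-0.4,0.4,0,0,0,0,0,-0.2,0.4],
)

```text
time: 11.18
tool_pos: [0.5614, -0.0108, 0.2954]
ee_rot: [3.141, -0.01, -0.117]
wrist_force: [-0.3, 0.2, 0.5]
width: 0.0375
finger_force: 0.0
```

Call:
move_arm(
  motion=[0,0,0,0,0,0,0.4,0,0,0,0,0,0,0.4,0,0,0,0,0,0,0.4],
)

```text
time: 11.43
tool_pos: [0.5597, -0.0106, 0.2868]
ee_rot: [3.142, 0.002, -0.117]
wrist_force: [0.1, 0.2, -0.6]
width: 0.0374
finger_force: 0.0
```

```bash
python3 - <<'E'
from h import *
o=robot.get_obs();c=robot.get_calibration("wrist");im=robot.snapshot("wrist");cv2.imwrite("pics/w7.png",im[:,:,::-1]);np.save("w7.npy",c,allow_pickle=True)
print(o['tool_pos'],o['ee_rot'],o['width'],o['time'])
h=hsv(im);g=cv2.inRange(h,(45,90,40),(85,255,255));g[:,:255]=0;g[:,310:]=0
R=[(r,*(np.where(g[r])[0][[0,-1]])) for r in range(60,330) if g[r].sum()>255*3]
print([tuple(map(int,x)) for x in R[:2]+R[5::15]+R[-2:]])
yaw=-.117;e=np.array([np.cos(yaw),np.sin(yaw)]);n=np.array([-np.sin(yaw),np.cos(yaw)])
for z in (.133,.14,.15):
  E=onplane("wrist",[((R[k][1]+R[k][2])/2,R[k][0]) for k in (0,-1)],z,c)
  print(z,"length",np.linalg.norm(np.diff(E[:,:2],axis=0)),[(p[:2]@e,p[:2]@n) for p in E])
r=cv2.inRange(h,(0,150,90),(6,255,255))|cv2.inRange(h,(174,150,90),(180,255,255))
k,l,s,ce=cv2.connectedComponentsWithStats(r)
print([(s[i].tolist(),ce[i].round(1).tolist()) for i in range(1,k) if s[i,4]>20])
E
```

```text
[ 0.55970709 -0.01062681  0.28681129] [ 3.14151300e+00  2.32802419e-03 -1.17426258e-01] 0.03739149580972995 11.4333
[(115, 279, 285), (116, 278, 285), (120, 278, 285), (135, 279, 285), (150, 276, 287), (165, 276, 288), (180, 276, 288), (195, 276, 288), (210, 276, 288), (225, 276, 288), (240, 279, 285), (255, 279, 285), (255, 279, 285), (256, 279, 284)]
0.133 length 0.14780726016548415 [(np.float64(0.6314752324389611), np.float64(0.05492297123730431)), (np.float64(0.48366878609434677), np.float64(0.05541345732661385))]
0.14 length 0.1449533967123238 [(np.float64(0.6315916057355299), np.float64(0.054930049375376114)), (np.float64(0.48663900713081787), np.float64(0.05541106515637335))]
0.15 length 0.1408764489220945 [(np.float64(0.6317578533020567), np.float64(0.05494016100119295)), (np.float64(0.4908821800400624), np.float64(0.05540764777031548))]
[([0, 263, 13, 14, 86], [3.8, 270.3])]
```

The divider stands home: at z=0.133 its length measures the same as it did in the rack, and it is centred at (0.5576, 0.055) in the groove frame. Next is the dial knob, whose position from the top view, x'≈0.493 and y'≈0.309, matches the specification.

Call:
move_arm(
  motion=[0,0,0,-0.04,-0.16,0,0.5,0,0,0,-0.08,-0.318,0,0.5,0,0,0,-0.08,-0.318,0,0.5,0,0,0,-0.08,-0.318,0,0.5,0,0,0,-0.08,-0.318,0,0.5,0,0,0,-0.08,-0.318,0,0.5,0,0,0,-0.08,-0.318,0,0.5,0,0,0,-0.08,-0.318,0,0.5,0,0,0,-0.04,-0.156,0,0.5,0,0,0,-0.04,0,0,0.5,0,0,0,0,0,0,0.5,0,0,0,0,0,0,0.5],
)

```text
time: 12.48
tool_pos: [0.5221, 0.2488, 0.2869]
ee_rot: [3.14, 0.002, -0.118]
wrist_force: [-0.2, 0.0, 0.4]
width: 0.0468
finger_force: 0.0
```

```bash
cat > k.py <<'E'
from h import *
import sys
o=robot.get_obs();c=robot.get_calibration("wrist");im=robot.snapshot("wrist");cv2.imwrite(f"pics/{sys.argv[1]}.png",im[:,:,::-1])
yaw=-.117;e=np.array([np.cos(yaw),np.sin(yaw)]);n=np.array([-np.sin(yaw),np.cos(yaw)])
q=lambda p:(round(p[:2]@e,4),round(p[:2]@n,4))
p=o['tool_pos'];print(o['time'],p.round(4),"tcp'",q(p),o['ee_rot'].round(4),o['width'],o['joint_positions'].round(2))
h=hsv(im);r=cv2.inRange(h,(0,150,60),(6,255,255))|cv2.inRange(h,(174,150,60),(180,255,255))
k,l,s,ce=cv2.connectedComponentsWithStats(r)
for i in range(1,k):
    if s[i,4]>60: print("red",s[i].tolist(),ce[i].round(1))
b=cv2.inRange(h,(0,0,0),(180,110,55));b[260:]=0;k,l,s,ce=cv2.connectedComponentsWithStats(b)
for i in range(1,k):
    if s[i,4]>200: print("blk",s[i].tolist(),ce[i].round(1),q(onplane("wrist",[ce[i]],.205,c)[0]))
print("expected knob px",proj("wrist",[np.r_[.4927*e+.3098*n,.245],np.r_[.5383*e+.3406*n,.205],np.r_[.4927*e+.3098*n,.215]]).round(1).tolist())
E
python3 k.py w8
```

```text
12.4833 [0.5221 0.2488 0.2869] tcp' (np.float64(0.4894), np.float64(0.308)) [ 3.1397e+00  1.9000e-03 -1.1790e-01] 0.04684270375399076 [ 0.35  0.16  1.07 -0.    1.91  2.04]
red [243, 157, 52, 74, 1603] [270.8 194.8]
blk [0, 0, 134, 74, 7153] [56.5 31.9] (np.float64(0.6294), np.float64(0.48))
blk [202, 108, 82, 82, 3965] [240.7 144.6] (np.float64(0.5421), np.float64(0.3409))
expected knob px [[279.4, 219.1], [241.0, 150.0], [279.6, 208.1]]
```

```bash
python3 - <<'E'
from h import *
im=cv2.imread("pics/w8.png");cv2.imwrite("pics/w8c.png",cv2.resize(im[90:290,170:400],None,fx=3,fy=3,interpolation=cv2.INTER_CUBIC))
E
```

```text
(no output)
```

View pics/w8c.png

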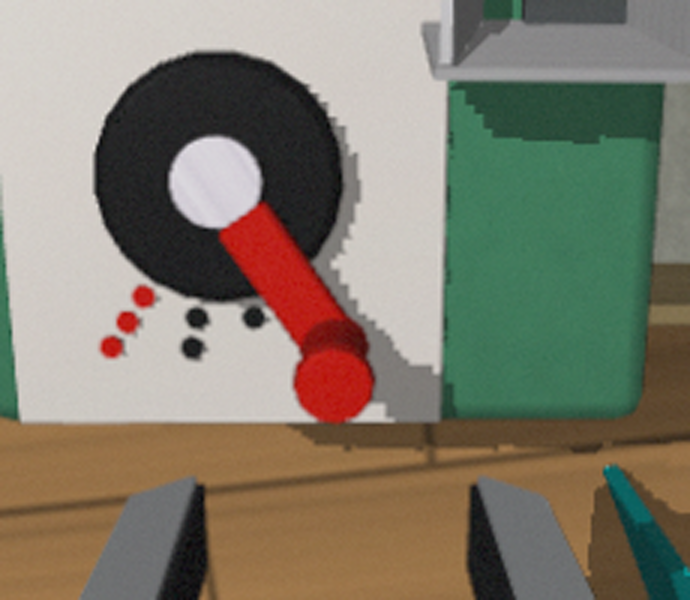

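The picture shows the knob head centred at (281,218) with the arm at off, and the disc centred at (243,149). The dots sit clockwise of the knob. Both points agree with the specification to about 1 mm, so I'll centre over the knob, descend and grip.

Call:
move_arm(
  motion=[0,0,0,0.041,-0.007,0,0.5,0,0,0,0,0,0.2,0.5,0,0,0,0,0,0.3,0.5,0,0,0,0,0,0.2,0.5,0,0,0,0,0,0.15,0.5,0,0,0,0,0,0.1,0.5,0,0,0,0,0,0.06,0.5,0,0,0,0,0,0,0.5,0,0,0,0,0,0,0.5],
)

```text
time: 13.28
tool_pos: [0.5272, 0.2496, 0.1879]
ee_rot: [-3.141, -0.001, -0.118]
wrist_force: [-1.0, 0.6, 0.7]
width: 0.047
finger_force: 0.0
```

```bash
python3 k.py w9; python3 -c "
from h import *
print(robot.get_obs()['wrist_force'])
im=cv2.imread('pics/w9.png')
for r in (200,215,230,240,250): print(r,[im[r,c,::-1].tolist() for c in range(225,340,8)])"
```

```text
13.2833 [0.5272 0.2496 0.1879] tcp' (np.float64(0.4944), np.float64(0.3095)) [-3.1412e+00 -1.0000e-03 -1.1810e-01] 0.0470042302807041 [ 0.35  0.16  1.27 -0.    1.71  2.03]
red [227, 189, 78, 119, 3895] [270.3 250.5]
red [187, 227, 11, 10, 81] [192.2 231.7]
red [180, 239, 11, 10, 81] [184.8 243.5]
red [173, 251, 10, 9, 76] [177.6 254.9]
blk [0, 0, 94, 61, 4137] [40.9 27.5] (np.float64(0.6167), np.float64(0.4316))
blk [376, 4, 59, 96, 476] [398.7  21.1] (np.float64(0.6172), np.float64(0.2524))
blk [167, 116, 121, 120, 8607] [224.7 169.6] (np.float64(0.5433), np.float64(0.3404))
expected knob px [[282.5, 290.3], [225.5, 178.8], [282.4, 264.2]]
[ 0.41062057 -0.49856261 -0.35944081]
200 [[212, 205, 214], [179, 132, 134], [185, 28, 25], [183, 25, 10], [87, 20, 21], [33, 30, 28], [32, 31, 33], [29, 26, 29], [125, 123, 121], [204, 199, 194], [205, 199, 194], [205, 200, 194], [203, 199, 194], [203, 198, 194], [105, 131, 112]]
215 [[24, 24, 29], [149, 19, 14], [184, 28, 14], [185, 30, 22], [185, 31, 24], [156, 28, 16], [26, 27, 29], [127, 125, 121], [204, 198, 192], [201, 196, 191], [203, 198, 193], [202, 197, 192], [203, 197, 192], [204, 197, 192], [40, 72, 55]]
230 [[31, 30, 33], [29, 28, 29], [24, 21, 25], [185, 27, 19], [186, 33, 24], [183, 25, 15], [181, 28, 20], [110, 100, 97], [126, 123, 119], [202, 198, 193], [200, 195, 190], [201, 197, 192], [204, 200, 194], [201, 194, 191], [63, 120, 91]]
240 [[203, 197, 191], [203, 199, 192], [28, 28, 31], [30, 33, 36], [184, 29, 26], [184, 27, 11], [182, 24, 22], [178, 20, 11], [120, 115, 111], [127, 124, 119], [203, 198, 194], [203, 198, 191], [201, 196, 193], [201, 196, 193], [58, 106, 81]]
250 [[194, 189, 184], [112, 115, 115], [202, 197, 192], [203, 197, 192], [169, 164, 161], [183, 28, 24], [152, 23, 23], [119, 20, 18], [101, 21, 22], [91, 40, 38], [123, 121, 116], [202, 196, 192], [201, 197, 192], [138, 136, 135], [75, 101, 88]]
```

Centred on the knob within 1 mm, with no contact force. Closing.

Call:
move_arm(
  motion=[0,0,0,0,0.005,0.02,0.3,0,0,0,0,0,0,0,0,0,0,0,0,0,0,0,0,0,0,0,0,0,0,0,0,0,0,0,0,0,0,0,0,0,0,0,0,0,0,0,0,0,0],
)

```text
time: 13.92
tool_pos: [0.5266, 0.249, 0.1855]
ee_rot: [3.141, -0.0, -0.118]
wrist_force: [-0.7, -1.8, 1.5]
width: 0.0183
finger_force: 30.0
```

The knob is gripped at 18.3 mm and 30 N. Now I'll swing it along its arc, first half.

Call:
move_arm(
  motion=[0,0,0,-0.028,-0.047,0,0,0,0,0,-0.024,-0.05,0,0,0,0,0,-0.018,-0.052,0,0,0,0,0,-0.013,-0.053,0,0,0,0,0,-0.008,-0.054,0,0,0,0,0,-0.002,-0.055,0,0,0,0,0,0,0,0,0,0,0,0,0,0,0,0],
)

```text
time: 14.58
tool_pos: [0.5181, 0.2792, 0.1852]
ee_rot: [3.136, 0.006, -0.119]
wrist_force: [-6.5, -7.4, 4.3]
width: 0.0183
finger_force: 30.0
```

```bash
python3 k.py w10; python3 -c "
from h import *
print(robot.get_obs()['wrist_force'])"
```

```text
14.5833 [0.5181 0.2792 0.1852] tcp' (np.float64(0.482), np.float64(0.3378)) [ 3.1356  0.0056 -0.1189] 0.01828048280466429 [ 0.4   0.18  1.25 -0.    1.72  2.09]
red [262, 178, 41, 128, 4011] [281.1 244. ]
red [234, 209, 10, 10, 87] [238.5 213.3]
red [225, 221, 11, 10, 84] [230.1 225.5]
red [217, 233, 11, 10, 83] [222.1 237.5]
blk [0, 0, 122, 49, 3775] [49.3 20.6] (np.float64(0.6065), np.float64(0.4524))
blk [430, 0, 9, 77, 218] [434.4  37.2] (np.float64(0.5972), np.float64(0.2634))
blk [216, 91, 126, 124, 9410] [278.  147.1] (np.float64(0.5431), np.float64(0.3402))
expected knob px [[345.4, 269.4], [277.2, 156.5], [335.6, 245.1]]
[-7.22400171 -6.79025842  3.85700012]
```

The red arm now points straight at the robot, at about 0.6 rad, with moderate forces. Second half.

Call:
move_arm(
  motion=[0,0,0,0.003,-0.055,0,0,0,0,0,0.009,-0.054,0,0,0,0,0,0.014,-0.053,0,0,0,0,0,0.019,-0.051,0,0,0,0,0,0.024,-0.049,0,0,0,0,0,0.029,-0.047,0,0,0,0,0,0,0,0,0,0,0,0,0,0,0,0],
)

```text
time: 15.3
tool_pos: [0.533, 0.309, 0.1849]
ee_rot: [3.137, 0.003, -0.119]
wrist_force: [-4.8, -5.3, 1.3]
width: 0.0186
finger_force: 30.0
```

```bash
cat > a.py <<'E'
from h import *
import sys
o=robot.get_obs();c=robot.get_calibration("wrist");im=robot.snapshot("wrist");cv2.imwrite(f"pics/{sys.argv[1]}.png",im[:,:,::-1])
yaw=-.117;e=np.array([np.cos(yaw),np.sin(yaw)]);n=np.array([-np.sin(yaw),np.cos(yaw)])
p=o['tool_pos'];d=np.array([p[:2]@e-.5390,p[:2]@n-.3395]);print(o['time'],p.round(4),o['ee_rot'].round(3),"tcp polar",np.degrees(np.arctan2(d[1],d[0]))%360,np.linalg.norm(d),o['wrist_force'].round(1),o['width'],o['finger_force'])
# arm direction: red pixels lying 18..34 mm from axis, on arm-top plane
h=hsv(im);r=cv2.inRange(h,(0,150,60),(6,255,255))|cv2.inRange(h,(174,150,60),(180,255,255))
v,u=np.nonzero(r);P=onplane("wrist",np.c_[u,v],.211,c);X=np.c_[P[:,:2]@e-.5390,P[:,:2]@n-.3395];R=np.hypot(*X.T)
m=(R>.014)&(R<.033);a=np.degrees(np.arctan2(X[m,1],X[m,0]))%360
print("arm angle",np.median(a),"dial rad",np.radians(214-np.median(a)),m.sum())
E
python3 a.py w11
```

```text
15.3 [0.533  0.309  0.1849] [ 3.137e+00  3.000e-03 -1.190e-01] tcp polar 147.04296181951295 0.05442786448822313 [-4.8 -5.3  1.3] 0.0185699894304199 30.000669655564707
arm angle 145.0208176544601 dial rad 1.203913847263216 1135
```

The dial reads 1.17 to 1.20 rad, which is the third click. I'll hold briefly to check it is steady, then hand in.

Call:
move_arm(
  motion=[0,0,0,0.003,-0.005,0,0,0,0,0,0,0,0,0,0,0,0,0,0,0,0,0,0,0,0,0,0,0,0,0,0,0,0,0,0,0,0,0,0,0,0,0,0,0,0,0,0,0,0],
)

```text
time: 15.93
tool_pos: [0.5332, 0.3091, 0.1849]
ee_rot: [3.136, 0.003, -0.119]
wrist_force: [-4.0, -6.2, 2.5]
width: 0.0186
finger_force: 30.0
```

```bash
python3 a.py w12; python3 - <<'E'
from h import *
t=robot.snapshot("top")
h=hsv(t);g=cv2.inRange(h,(45,90,40),(85,255,255));k,l,s,ce=cv2.connectedComponentsWithStats(g)
print([(s[i].tolist(),ce[i].round(1).tolist()) for i in range(1,k) if s[i,4]>60])
yaw=-.117;e=np.array([np.cos(yaw),np.sin(yaw)]);n=np.array([-np.sin(yaw),np.cos(yaw)])
print(proj("top",[np.r_[(.558+d)*e+.0548*n,.133] for d in(-.075,.075)]))
E
```

```text
15.9333 [0.5332 0.3091 0.1849] [ 3.136e+00  3.000e-03 -1.190e-01] tcp polar 146.84852229322618 0.05442446778175354 [-4.  -6.2  2.5] 0.018607403604208095 30.000487601500936
arm angle 144.73476563864284 dial rad 1.2089063967711942 1134
[([169, 153, 47, 31, 898], [192.7, 165.1]), ([293, 175, 8, 52, 198], [297.1, 200.3]), ([215, 187, 28, 39, 891], [228.7, 206.9]), ([496, 268, 28, 11, 236], [509.4, 272.6])]
[[295.15028352 226.03992457]
 [300.42003782 174.35386431]]
```

The divider's image in the top view matches its home position, and the dial holds steady at 1.2 rad.

```bash
python3 -c "
from bench import robot
print(robot.close_job())"
```

```text
the job is handed in; nothing more can be done
None
```

The green divider stands fully home in the trough grooves and is released; the dial was held in the fingers at the third click (about 1.2 rad) when I handed the job in at about 16 s, and the system returned no verdict.

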